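# Lock a name plate onto the sloped burning rest

### The arm

A 7-joint arm with a two-finger parallel gripper is mounted at the origin on the work surface. World frame = base frame: x ahead of the robot, y to its left, z up, the work surface at z = 0. Lengths are in m, angles in rad, forces in N, time in s.
With the tool pointing down it reaches from about 0.35 to 0.9 m from the base axis. Payload 8.1 kg.
Tool frame: the origin (TCP) lies at the very end of the fingers, on their centre line; the grasp point (between the pads) lies 19 mm behind it; z points along the fingers, y is the line along which they close (so a half turn about z gives the same grasp; the last joint's range is limited). The gripper opens to 92 mm and grips with 3 to 60 N. Pads are 19 mm wide; open, the fingers measure 130 mm over their backs; the gripper's body (75 mm by 190 mm) begins 47 mm behind the grasp point.
Start: joints at [0.997, 0.434, 0.025, 1.573, -0.012, 1.134, -0.075], TCP at [0.283, -0.557, 0.227] pointing down, gripper open.
Joint ranges: [-2.62, 2.62], [-0.44, 2.09], [-1.27, 1.32], [0.08, 2.57], [-1.32, 4.46], [0.12, 2], [-2.74, 2.74]. Speed limits (rad/s): [2.22, 2.22, 3.01, 3.01, 3.14, 3.14, 3.14].

### API

Orientations are given as a rotation vector (axis times angle).
In Python, from cell import arm gives the robot as it stands.
- The arm moves only by the tool carry_out, never from a script. Its argument "commands" is a list of rows, each a list of 7 numbers: the opening, from 0 (shut) to 1 (fully open), then the shift along the tool's x, y, z each as a share of 0.025 m, from -1 to 1, then the turn, a rotation vector about the tool's x, y, z each as a share of 0.1 rad, from -1 to 1. A call has 1 to 8 rows; each row shifts and turns the commanded pose from where the row before left it, along the tool's axes as they then stand; what a row does not reach is not made up. A row lasts 1/10 s, in which the tool goes at most 50 mm and 8.59 degrees, less where a joint would pass 70% of its speed; a pose out of reach is approached as far as the arm can. A call with a number of a shift or a turn outside -1 to 1 is refused whole. A call with a gripper value outside its range is refused whole. The fingers move at their own pace and stop on an object; "squeeze" is the grip in N (left out, the last holds). Time passes only in rows, so rows that do not move let the fingers close. It gives the time, the measured TCP pose, the force, the opening and the grip force at its end, in the units of the state.
- arm.observe(): the state, without advancing time (a new reading comes with each control period).
- arm.get_image(name): name is "scene" or "top"; returns a dict with "pixels" (420x560x3 uint8, red, green, blue), "range_z" (420x560 float32, m along the optical axis (not along the pixel's ray), 0 where there is no reading), "mtx" (3x3 intrinsics, pixels), "R" (3x3) and "t" (3): a world point X has camera coordinates R X + t. Camera axes: x right, y down, z forward; pixel columns grow to the right and rows downward; lengths in m; the calibration is good to about 2 mm. A picture is of the moment at which its call begins.
- arm.sign_off(): hands the job in; it is judged then, once.
The state is a dict: "clock": time; "joints": joint angles; "dq": joint speeds; "joint_efforts": joint torques, N m; "position": TCP position; "ee_rot": TCP orientation; "force": force on the tool from outside, world axes, zero at the start; "ft_torque": the same for the moment, N m; "width": opening from 0.0 (shut) to 1.0 (fully open); "gripper_force": force on a finger pad.
Only numpy, scipy, OpenCV 4.12 (cv2) and the standard library are available. Lean on these libraries where they do the work, as an engineer would, in place of code of your own. Each camera call takes 0.05 s, during which the arm holds its last target. There are 200 camera calls.

### The job

Lay the wooden name plate, burnt pattern up, flat on the sloped burning rest, centred between the two dark side lines with its lower long edge against both brass stops, and let go of it. Then turn the red knob clockwise until it clicks past its detent and stays there, so that its metal paddle locks over the plate. Leave the plate seated and do not disturb the tins, glue bottle, screwdriver or mallet.

Things in the scene. Friction and masses are not known exactly. Their poses are not given: they have to be found in the camera images.
- plate: the name plate: a brown wooden slab 56 mm (its x) by 150 mm (its y) by 22 mm thick (z), about 0.13 kg, with dark burnt marks on its upper face. It starts lying flat on the bench, marks up. Origin: centre of its underside. Either way round on the rest is right.
- rest: the burning rest, a grey-faced board on plywood, sloping at 30 degrees, fixed to the bench, footprint about 205 by 230 mm, rear edge 150 mm high, front edge 32 mm. Origin: on the bench under a point of the face 45 mm uphill of the seat. Its x points level in the uphill direction (away from the robot, within 0.25 rad of world x), y level along the slope to the left, z up.
- seat (a point): point on the rest's face where the centre of the plate's underside belongs. x up the slope, y level to the left, z out of the face (30 degrees from vertical). Plate's x goes along x here. The board reaches x = -60 to +175 mm, y = +-115 mm. Thin dark lines at y = +-78 mm mark the plate's ends. The knob's axis is parallel to z at x = +125 mm, y = 0.
- stop_left (a point): left brass stop: middle of its uphill side, at the face. The stop is 20 mm wide (along the seat's y), 12 mm long, 18 mm high. Seen from the seat it is at x = -28, y = +55 mm; the plate's lower long edge rests against it. Same axes as the seat.
- stop_right (a point): right brass stop, the same, at x = -28, y = -55 mm from the seat; between the two stops 90 mm are free for a finger.
- keeper_grip (a point): middle of the red bar grip of the knob, on the knob's axis 64 mm out from the face. Its frame turns with the knob: z out of the face along the axis, x along the bar towards its white mark, which is where the paddle points too. The bar is 76 mm long (x), 20 mm thick (y) and stands from 45 to 79 mm out of the face.
- paddle_tip (a point): end of the knob's aluminium paddle, 117 mm from the axis. The paddle turns with the knob below the bar; it is 24 mm wide, 6 mm thick, 27 to 33 mm out of the face, so it passes 5 mm above a seated plate. Under it, from the knob to a post 55 mm to its left, runs the detent's small spring strut, up to 26 mm off the face.
- keeper (a joint): knob angle, rad, growing clockwise seen facing the slope; starts 0 to 0.4, paddle up the slope and to the right. Stays where it is left (friction 0.04 N m) up to 1.85; from there the sprung detent resists (about 0.2 N m) and pushes it back to 1.85 if let go before 2.35. Past 2.35 it snaps on by itself to its lock and stop at 2.75, paddle straight down the slope.
- tin_red: bystander: tin can 75 mm wide, 105 mm tall, red band, full of wooden sticks up to 165 mm high, 0.5 kg, loose. Origin: centre of its underside
- tin_blue: bystander: the same tin with a blue band. Origin: centre of its underside
- glue: bystander: white bottle with orange cap, 56 mm wide, 160 mm tall, loose. Origin: centre of its underside
- screwdriver: bystander: screwdriver 200 mm long with red handle, lying on the bench, loose. Origin: under its middle, x towards its tip
- mallet: bystander: hammer 260 mm long with wooden handle, lying on the bench, loose. Origin: under its middle, x towards its head
Things that resemble listed ones, but are neither listed nor needed, are in the scene too. Of the things like the plate, leave any that is blue, turquoise or white; of the rest the smaller one is meant.

How it is judged:
On the way, in this order (a step that is already met when the one before it is completed fails the run):
1. the plate lies flat on the rest against its stops, centred, and has been let go (x of plate in the frame of seat between -0.005 and 0.006 m and y of plate in the frame of seat between -0.015 and 0.015 m and z of plate in the frame of seat between -0.004 and 0.004 m and angle between the x axis of plate and the x axis of seat, either way round below 0.08 rad and angle between the z axis of plate and the z axis of seat, either way round below 0.06 rad and angle between plate's own z axis and vertical below 1 rad and contact force between plate and the fingers below 0.2 N), for 0.2 s.
2. the knob has clicked past its detent into its lock (value of joint keeper above 2.6 rad), for 0.2 s.
At the end, for the whole second after the job is handed in: the plate lies at rest, pattern up, flat on the sloping face (within 0.06 rad and 4 mm), square to it (within 0.08 rad), its lower edge against the stops (between 5 mm below and 6 mm above the seat point) and centred within 15 mm; the knob rests in its lock (beyond 2.6 rad) (x of plate in the frame of seat between -0.005 and 0.006 m and y of plate in the frame of seat between -0.015 and 0.015 m and z of plate in the frame of seat between -0.004 and 0.004 m and angle between the x axis of plate and the x axis of seat, either way round below 0.08 rad and angle between the z axis of plate and the z axis of seat, either way round below 0.06 rad and angle between plate's own z axis and vertical below 1 rad and value of joint keeper above 2.6 rad and linear speed of plate below 0.02 m/s and velocity of joint keeper below 0.05 rad/s); the robot touches nothing.
It fails at once if a tin, the glue bottle, the screwdriver or the mallet is shifted by more than 30 mm (distance of any of tin_red, tin_blue, glue, screwdriver, mallet from where it was at the start of the episode above 0.03 m).
It also fails if it takes over 66 s, if anything falls off the work surface, if the arm or the gripper's body presses on something with over 40 N, if the wrist force passes 120 N, or if a joint passes its speed limit or range.

## Working session

There is one attempt and no reset: what is moved stays moved. The work goes in short steps, Python scripts to look and compute and a tool call to move; the robot and the scene stay as the last step left them, time stands still between calls to the robot, and variables do not carry over. Pictures are saved under pics/ and viewed, at most 10 in all, crops included, and the job is handed in when it is done.

Besides the shell and the picture viewer there is one more tool, called after "Request:" as name(argument=value, ...), one argument or row to a line, values as JSON. carry_out: Moves the arm, as the interface text tells. Shift numbers are shares of 0.025 m and turn numbers shares of 0.1 rad, none past 1 either way. Its arguments: {"type":"object","properties":{"commands":{"type":"array"},"squeeze":{"type":"number"}},"required":["commands"]}

```bash
mkdir -p pics; ls; python3 - <<'E'
from cell import arm
import cv2,numpy as np
for n in("scene","top"):
    d=arm.get_image(n); cv2.imwrite(f"pics/{n}0.png",d["pixels"][...,::-1]); np.savez(f"{n}0.npz",**d)
    print(n,-d["R"].T@d["t"],d["mtx"][0,0])
print(arm.observe())
E
```

```text
pics
scene [1.35167235 0.03890938 1.428856  ] 524.7080337014958
top [ 0.28388655 -0.0017943   1.53332943] 475.6405916711258
{'clock': 0.1, 'joints': array([ 0.99737314,  0.43518023,  0.02499203,  1.57397831, -0.01159132,
        1.13399128, -0.07511366]), 'dq': array([-0.00187921, -0.00252328,  0.00235226, -0.00205314,  0.00094897,
        0.00146638,  0.00066166]), 'joint_efforts': array([ 2.92940596e-03, -6.69121242e+01,  9.88103449e-01, -3.15144396e+01,
       -6.04467583e-02,  3.74961819e-02,  6.94469327e-05]), 'position': array([ 0.28325365, -0.55663255,  0.22601769]), 'ee_rot': array([-3.05368199e+00, -7.32298177e-01,  7.35637465e-04]), 'force': array([-0.34729935,  0.21184559, -0.61164993]), 'ft_torque': array([-0.01080268,  0.01570492,  0.06396975]), 'gripper_force': 0.0, 'width': 1.0007301315539683}
```

View pics/scene0.png

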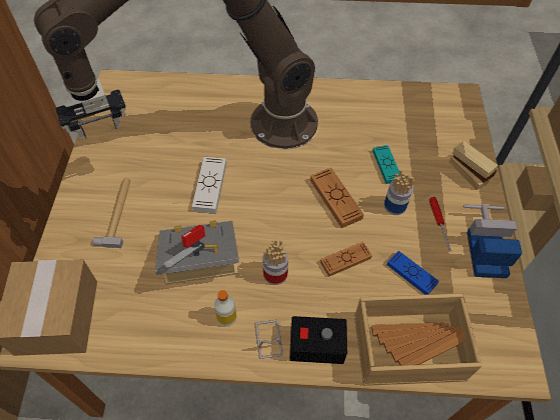

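View pics/top0.png

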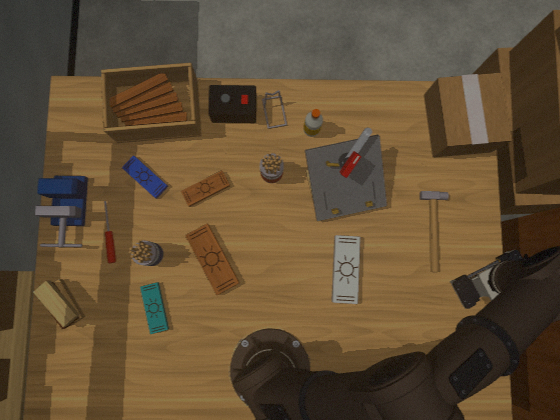

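Like the plate, in the top view: white (346,269), turquoise (153,307), blue (145,176), large brown (213,260) and small brown (206,188). The small brown one fits: it is brown and the smaller of the two. I'll confirm it in an enlarged crop, together with the rest.

```bash
python3 - <<'E'
import cv2,numpy as np
d=np.load("top0.npz");p=d["pixels"][...,::-1]
a=cv2.resize(p[155:221,172:252],None,fx=5,fy=5,interpolation=cv2.INTER_CUBIC)
b=cv2.resize(p[120:230,297:397],None,fx=4,fy=4,interpolation=cv2.INTER_CUBIC)
o=np.zeros((440,800,3),np.uint8);o[:330,:400]=a;o[:,400:]=b
cv2.imwrite("pics/crop1.png",o)
R,t,K=d["R"],d["t"],d["mtx"]
z=d["range_z"]
def X(m):
    v,u=np.nonzero(m); zz=z[m]
    c=np.linalg.inv(K)@np.vstack([u,v,np.ones_like(u)])*zz
    return (R.T@(c-t[:,None])).T
full=X(z>0);W=np.zeros(z.shape+(3,));W[z>0]=full
np.save("W.npy",W)
# plate
m=np.zeros(z.shape,bool);m[160:215,175:240]=1
m&=(W[...,2]>0.012)&(W[...,2]<0.035)
q=W[m];print("n",len(q),"z",np.median(q[:,2]))
r=cv2.minAreaRect((q[:,:2]*1000).astype(np.float32));print(r)
# rest face plane
m=np.zeros(z.shape,bool);m[140:215,308:384]=1
q=W[m];hsv=cv2.cvtColor(d["pixels"],cv2.COLOR_RGB2HSV)[m]
q=q[(hsv[:,1]<50)&(q[:,2]>.02)]
s=np.ones(len(q),bool)
for i in range(8):
    A=np.c_[q[:,:2],np.ones(len(q))];c=np.linalg.lstsq(A[s],q[s,2],rcond=None)[0];s=abs(q[:,2]-A@c)<(.01 if i<4 else .004)
print("plane",c,s.sum(),"slope",np.degrees(np.arctan(np.hypot(*c[:2]))),"yaw",np.arctan2(c[1],c[0]))
np.save("plane.npy",c)
E
```

```text
n 823 z 0.022326771162709712
((581.7387084960938, 224.320068359375), (92.86902618408203, 150.0091094970703), 28.7181339263916)
plane [ 0.56192154  0.12865654 -0.20664208] 3226 slope 29.961810451777872 yaw 0.22507869849839557
```

View pics/crop1.png

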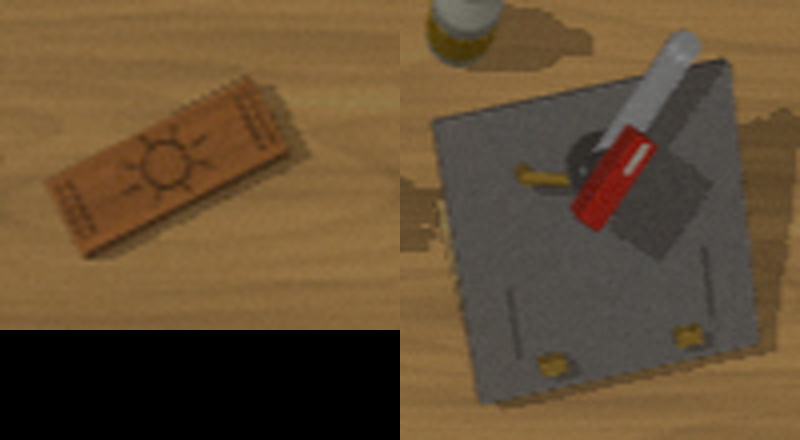

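```bash
cat > h.py <<'E'
import numpy as np,cv2
from scipy.spatial.transform import Rotation as Rt
from scipy.optimize import least_squares
class Cam:
    def __init__(s,d): s.R,s.t,s.K=d["R"],d["t"],d["mtx"]
    def proj(s,P):
        c=s.K@(s.R@np.atleast_2d(P).T+s.t[:,None]); return (c[:2]/c[2]).T
    def ray(s,uv,z):
        o=-s.R.T@s.t; d=s.R.T@np.linalg.inv(s.K)@np.r_[uv,1]; return o+d*(z-o[2])/d[2]
def seatR(yaw): return (Rt.from_euler('z',yaw)*Rt.from_euler('y',-np.pi/6)).as_matrix()
E
python3 - <<'E'
from h import *
c=Cam(np.load("top0.npz")); W=np.load("W.npy"); pl=np.load("plane.npy")
tp=lambda a:np.array(a,float)/4+[297-100,120]
tp=lambda a:(np.array(a,float)-[400,0]+.5)/4-.5+[297,120]
im=tp([(433,120),(728,62),(757,345),(482,403),(512,290),(519,357),(705,247),(712,318)])
md=np.array([(.175,.115,0),(.175,-.115,0),(-.06,-.115,0),(-.06,.115,0)])
def f(p):
    R=seatR(p[2]);S=np.r_[p[:2],p[3]]
    r=(c.proj(S+md@R.T)-im[:4]).ravel()
    # line mids: y only, distance along
    L=[]
    for i,y in((4,.078),(5,.078),(6,-.078),(7,-.078)):
        a=c.proj(S+R@[-.1,y,0])[0];b=c.proj(S+R@[.1,y,0])[0];n=np.array([-(b-a)[1],(b-a)[0]])/np.linalg.norm(b-a)
        L.append(n@(im[i]-a))
    return np.r_[r,L,(p[3]-.062)/.002]
s=least_squares(f,[.5,-.15,.2,.062]);p=s.x;print("seat",p,"res",np.round(s.fun,2),"plane z",pl@np.r_[p[:2],1])
R=seatR(p[2]);S=np.r_[p[:2],p[3]]
np.savez("seat.npz",S=S,R=R,yaw=p[2])
for n,y in(("stopL",.055),("stopR",-.055)): print(n,(c.proj(S+R@[-.034,y,.018])[0]+.5-[297,120])*4+[400,0])
print("grip top",(c.proj(S+R@[.125,0,.079])[0]+.5-[297,120])*4+[400,0])
tip=tp((686,38))
def g(th):
    a=th[0]+np.pi-2.75
    return c.proj(S+R@np.array([.125+.117*np.cos(a),-.117*np.sin(a),.033]))[0]-tip
k=least_squares(g,[.2]);print("keeper",k.x,k.fun, "axis grip",S+R@[.125,0,.064])
# plate
pp=lambda a:(np.array(a,float)+.5)/5-.5+[172,155]
q=np.array([c.ray(pp(a),.022) for a in [(45,180),(248,77),(286,145),(82,248)]])[:,:2];print(q)
print("sides",[np.linalg.norm(q[i]-q[(i+1)%4]) for i in range(4)],"ctr",q.mean(0),"long dir",np.arctan2(*((q[1]-q[0]+q[2]-q[3])[::-1])))
m=np.zeros(W.shape[:2],np.uint8);m[160:215,175:240]=(W[160:215,175:240,2]>.018)&(W[160:215,175:240,2]<.027)
m=cv2.morphologyEx(m,cv2.MORPH_OPEN,np.ones((3,3)));n,l,st,_=cv2.connectedComponentsWithStats(m);i=1+st[1:,4].argmax()
print(cv2.minAreaRect((W[l==i][:,:2]*1000).astype(np.float32)),W[l==i].mean(0))
E
```

```text
seat [ 0.53815515 -0.24569305  0.22342304  0.06184319] res [ 0.29  0.44  0.77 -0.52  0.62 -0.33 -0.48  0.23  0.64 -0.15  0.47  0.27
 -0.08] plane z 0.0641488710149283
stopL [554.7447805 367.3206899]
stopR [690.73184309 338.08251808]
grip top [619.06335895 183.00962626]
keeper [0.33325383] [ 1.20600982 -1.93442737] axis grip [ 0.61251304 -0.22879772  0.17976882]
[[0.55565102 0.29199511]
 [0.62500927 0.16341904]
 [0.58042854 0.13774793]
 [0.51167665 0.26666091]]
sides [np.float64(0.1460902893450297), np.float64(0.05144362855968003), np.float64(0.14610057610772764), np.float64(0.050750048845401796)] ctr [0.56819137 0.21495575] long dir -1.078475579483098
((540.9352416992188, 257.2757568359375), (35.778602600097656, 42.77610397338867), 4.895209312438965) [0.53795951 0.25556714 0.02249469]
```

```bash
cat >> h.py <<'E'
from scipy.linalg import logm
def T(R,p): M=np.eye(4);M[:3,:3]=R;M[:3,3]=p;return M
def cur(o): return T(Rt.from_rotvec(o["ee_rot"]).as_matrix(),o["position"])
def step(M,r): return M@T(Rt.from_rotvec(np.array(r[3:])*.1).as_matrix(),np.array(r[:3])*.025)
def plan(A,B,n):
    "n equal rows taking A to B; returns row and end"
    def f(x):
        M=A
        for _ in range(n): M=step(M,x)
        D=np.linalg.inv(B)@M
        return np.r_[D[:3,3]*10,Rt.from_matrix(D[:3,:3]).as_rotvec()]
    L=np.real(logm(np.linalg.inv(A)@B))/n
    x=least_squares(f,np.r_[L[:3,3]/.025,L[2,1]/.1,L[0,2]/.1,L[1,0]/.1]).x.round(3)
    M=A
    for _ in range(n): M=step(M,x)
    print(n,"rows",list(x),"end",M[:3,3].round(4)); return M
def frame(y,z): y=np.array(y);z=np.array(z);return np.c_[np.cross(y,z),y,z]
PR=frame([np.cos(.492),np.sin(.492),0],[0,0,-1])
PG=np.array([.582,.189,0])
E
python3 - <<'E'
from h import *
from cell import arm
A=cur(arm.observe());np.set_printoptions(suppress=True)
plan(A,T(PR,PG+[0,0,.29]),40)
W=np.load("W.npy")
for n,(v,u) in dict(red=(167,271),blue=(253,147),glue=(117,314)).items(): print(n,W[v,u])
E
```

```text
40 rows [np.float64(0.893), np.float64(0.051), np.float64(-0.064), np.float64(-0.0), np.float64(-0.0), np.float64(-0.398)] end [0.5819 0.1887 0.2907]
red [0.60381365 0.00174249 0.16402086]
blue [0.34901309 0.35876829 0.14209881]
glue [ 0.76289185 -0.12644749  0.15200545]
```

Request:
carry_out(
  commands=[
    [1, 0.893, 0.051, -0.064, 0, 0, -0.398],
    [1, 0.893, 0.051, -0.064, 0, 0, -0.398],
    [1, 0.893, 0.051, -0.064, 0, 0, -0.398],
    [1, 0.893, 0.051, -0.064, 0, 0, -0.398],
    [1, 0.893, 0.051, -0.064, 0, 0, -0.398],
    [1, 0.893, 0.051, -0.064, 0, 0, -0.398],
    [1, 0.893, 0.051, -0.064, 0, 0, -0.398],
    [1, 0.893, 0.051, -0.064, 0, 0, -0.398],
  ],
)

```text
clock: 0.9
position: [0.4366, -0.4622, 0.2397]
ee_rot: [2.898, 1.213, -0.0]
force: [-0.4, 0.4, 0.0]
width: 1.0
gripper_force: 0.0
```

Request:
carry_out(
  commands=[
    [1, 0.893, 0.051, -0.064, 0, 0, -0.398],
    [1, 0.893, 0.051, -0.064, 0, 0, -0.398],
    [1, 0.893, 0.051, -0.064, 0, 0, -0.398],
    [1, 0.893, 0.051, -0.064, 0, 0, -0.398],
    [1, 0.893, 0.051, -0.064, 0, 0, -0.398],
    [1, 0.893, 0.051, -0.064, 0, 0, -0.398],
    [1, 0.893, 0.051, -0.064, 0, 0, -0.398],
    [1, 0.893, 0.051, -0.064, 0, 0, -0.398],
  ],
)

```text
clock: 1.7
position: [0.5507, -0.3255, 0.2525]
ee_rot: [2.669, 1.657, 0.0]
force: [0.2, -0.1, 0.1]
width: 1.002
gripper_force: 0.0
```

Request:
carry_out(
  commands=[
    [1, 0.893, 0.051, -0.064, 0, 0, -0.398],
    [1, 0.893, 0.051, -0.064, 0, 0, -0.398],
    [1, 0.893, 0.051, -0.064, 0, 0, -0.398],
    [1, 0.893, 0.051, -0.064, 0, 0, -0.398],
    [1, 0.893, 0.051, -0.064, 0, 0, -0.398],
    [1, 0.893, 0.051, -0.064, 0, 0, -0.398],
    [1, 0.893, 0.051, -0.064, 0, 0, -0.398],
    [1, 0.893, 0.051, -0.064, 0, 0, -0.398],
  ],
)

```text
clock: 2.5
position: [0.6164, -0.1599, 0.2653]
ee_rot: [2.373, 2.059, -0.0]
force: [-0.2, 0.4, 0.1]
width: 0.999
gripper_force: 0.0
```

Request:
carry_out(
  commands=[
    [1, 0.893, 0.051, -0.064, 0, 0, -0.398],
    [1, 0.893, 0.051, -0.064, 0, 0, -0.398],
    [1, 0.893, 0.051, -0.064, 0, 0, -0.398],
    [1, 0.893, 0.051, -0.064, 0, 0, -0.398],
    [1, 0.893, 0.051, -0.064, 0, 0, -0.398],
    [1, 0.893, 0.051, -0.064, 0, 0, -0.398],
    [1, 0.893, 0.051, -0.064, 0, 0, -0.398],
    [1, 0.893, 0.051, -0.064, 0, 0, -0.398],
  ],
)

```text
clock: 3.3
position: [0.627, 0.0179, 0.2781]
ee_rot: [2.017, 2.409, 0.0]
force: [1.2, -0.0, 0.6]
width: 1.0
gripper_force: 0.0
```

Request:
carry_out(
  commands=[
    [1, 0.893, 0.051, -0.064, 0, 0, -0.398],
    [1, 0.893, 0.051, -0.064, 0, 0, -0.398],
    [1, 0.893, 0.051, -0.064, 0, 0, -0.398],
    [1, 0.893, 0.051, -0.064, 0, 0, -0.398],
    [1, 0.893, 0.051, -0.064, 0, 0, -0.398],
    [1, 0.893, 0.051, -0.064, 0, 0, -0.398],
    [1, 0.893, 0.051, -0.064, 0, 0, -0.398],
    [1, 0.893, 0.051, -0.064, 0, 0, -0.398],
  ],
)

```text
clock: 4.1
position: [0.5814, 0.19, 0.2909]
ee_rot: [1.609, 2.698, -0.0]
force: [0.9, -0.6, 0.2]
width: 0.998
gripper_force: 0.0
```

Request:
carry_out(
  commands=[
    [1, 0, 0, 1, 0, 0, 0],
    [1, 0, 0, 1, 0, 0, 0],
    [1, 0, 0, 1, 0, 0, 0],
    [1, 0, 0, 1, 0, 0, 0],
    [1, 0, 0, 1, 0, 0, 0],
    [1, 0, 0, 1, 0, 0, 0],
    [1, 0, 0, 0, 0, 0, 0],
  ],
)

```text
clock: 4.8
position: [0.5798, 0.188, 0.1376]
ee_rot: [-1.61, -2.694, 0.007]
force: [-0.9, 0.2, -0.4]
width: 0.996
gripper_force: 0.0
```

```bash
python3 - <<'E'
from h import *
from cell import arm
o=arm.observe();A=cur(o);np.set_printoptions(suppress=True);print(A[:3].round(4),o["joints"].round(2))
plan(A,T(PR,PG+[0,0,.007]),6)
d=arm.get_image("scene");cv2.imwrite("pics/s1.png",cv2.resize(d["pixels"][150:330,240:440,::-1],None,fx=3,fy=3,interpolation=cv2.INTER_CUBIC))
E
```

```text
[[-0.4737  0.8807 -0.0054  0.5798]
 [ 0.8807  0.4737 -0.0022  0.188 ]
 [ 0.0006 -0.0058 -1.      0.1376]] [-0.06  0.55 -0.49  1.68  0.3   0.99 -0.17]
6 rows [np.float64(-0.001), np.float64(0.019), np.float64(0.871), np.float64(-0.01), np.float64(-0.001), np.float64(0.003)] end [0.582  0.189  0.0069]
```

View pics/s1.png

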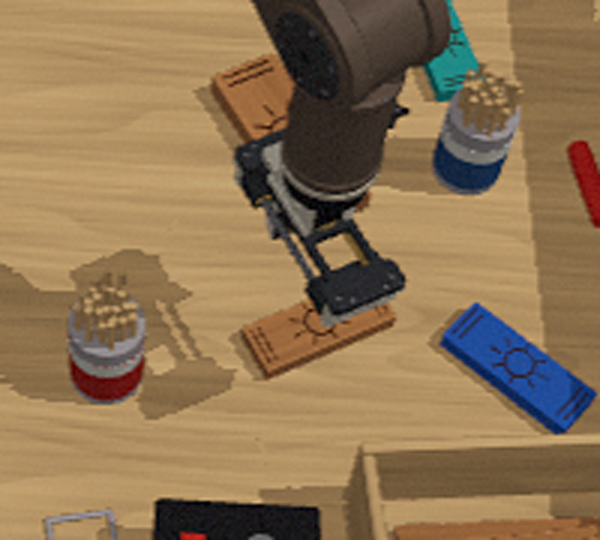

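Request:
carry_out(
  commands=[
    [1, 0, 0, 0.87, 0, 0, 0],
    [1, 0, 0.02, 0.87, 0, 0, 0],
    [1, 0, 0.02, 0.87, 0, 0, 0],
    [1, 0, 0.02, 0.87, 0, 0, 0],
    [1, 0, 0, 0.87, 0, 0, 0],
    [1, 0, 0, 0.7, 0, 0, 0],
    [1, 0, 0, 0, 0, 0, 0],
    [1, 0, 0, 0, 0, 0, 0],
  ],
)

```text
clock: 5.65
position: [0.5842, 0.1899, 0.0159]
ee_rot: [1.613, 2.695, 0.002]
force: [0.7, 0.2, -0.6]
width: 1.001
gripper_force: 0.0
```

Request:
carry_out(
  commands=[
    [1, 0, 0, 0.35, 0, 0, 0],
    [1, 0, 0, 0, 0, 0, 0],
    [0, 0, 0, 0, 0, 0, 0],
    [0, 0, 0, 0, 0, 0, 0],
    [0, 0, 0, 0, 0, 0, 0],
    [0, 0, 0, 0, 0, 0, 0],
    [0, 0, 0, 0, 0, 0, 0],
    [0, 0, 0, 0, 0, 0, 0],
  ],
  squeeze=40,
)

```text
clock: 6.45
position: [0.5833, 0.1889, 0.0058]
ee_rot: [-1.614, -2.695, 0.001]
force: [-0.7, 0.6, 1.3]
width: 0.609
gripper_force: 39.9
```

Request:
carry_out(
  commands=[
    [0, 0, 0, -0.4, 0, 0, 0],
    [0, 0, 0, -1, 0, 0, 0],
    [0, 0, 0, -1, 0, 0, 0],
    [0, 0, 0, -1, 0, 0, 0],
    [0, 0, 0, -1, 0, 0, 0],
    [0, 0, 0, -1, 0, 0, 0],
    [0, 0, 0, -1, 0, 0, 0],
    [0, 0, 0, -1, 0, 0, 0],
  ],
)

```text
clock: 7.25
position: [0.5831, 0.1891, 0.1924]
ee_rot: [1.613, 2.696, 0.0]
force: [0.7, 1.0, -1.3]
width: 0.606
gripper_force: 39.9
```

Request:
carry_out(
  commands=[
    [0, 0, 0, -1, 0, 0, 0],
    [0, 0, 0, -1, 0, 0, 0],
    [0, 0, 0, -1, 0, 0, 0],
    [0, 0, 0, -1, 0, 0, 0],
    [0, 0, 0, -0.5, 0, 0, 0],
    [0, 0, 0, 0, 0, 0, 0],
    [0, 0, 0, 0, 0, 0, 0],
  ],
)

```text
clock: 7.95
position: [0.583, 0.1889, 0.3023]
ee_rot: [-1.613, -2.695, 0.001]
force: [0.0, -0.2, -2.0]
width: 0.604
gripper_force: 39.9
```

```bash
cat >> h.py <<'E'
s_=np.load("seat.npz");S,SR=s_["S"],s_["R"]
def seat(p,rot=SR): return T(frame(SR[:,0],-SR[:,2]),S+SR@np.array(p))
E
python3 - <<'E'
from h import *
from cell import arm
o=arm.observe();A=cur(o);np.set_printoptions(suppress=True,precision=4);print(A[:3],o["joints"].round(2),o["gripper_force"])
B=seat([.01,-.03,.13]);print(B[:3])
n=32;L=plan(A,B,n)
from scipy.linalg import expm
l=np.real(logm(np.linalg.inv(A)@B))
for k in range(0,33,4):
    M=A@expm(l*k/32); c=np.array([[x,y,.006] for x in(-.045,.105)for y in(-.028,.028)])
    c=np.array([[.105,y*.028,.006] for y in(-1,1)]+[[-.045,y*.028,.006] for y in(-1,1)])
    P=c@M[:3,:3].T+M[:3,3];print(M[:3,3],"minz",P[:,2].min(), "at",P[P[:,2].argmin(),:2])
d=arm.get_image("scene");cv2.imwrite("pics/s2.png",cv2.resize(d["pixels"][120:320,200:440,::-1],None,fx=3,fy=3,interpolation=cv2.INTER_CUBIC))
E
```

```text
[[-0.4724  0.8814 -0.0009  0.583 ]
 [ 0.8814  0.4724 -0.0005  0.1889]
 [-0.     -0.0011 -1.      0.3023]] [-0.04  0.42 -0.53  1.45  0.21  1.32 -0.1 ] 39.907060861587524
[[-0.2216  0.8445  0.4876  0.4899]
 [ 0.9751  0.1919  0.1108 -0.2874]
 [-0.      0.5    -0.866   0.1794]]
32 rows [np.float64(-0.513), np.float64(-0.354), np.float64(0.075), np.float64(-0.163), np.float64(-0.022), np.float64(0.082)] end [ 0.4901 -0.2871  0.1797]
[0.583  0.1889 0.3023] minz 0.2962958659980151 at [0.5581 0.2946]
[0.5755 0.127  0.2941] minz 0.28554262364875815 at [0.5043 0.2089]
[0.5664 0.0657 0.284 ] minz 0.2730543916683295 at [0.4986 0.1501]
[0.5561 0.0049 0.2719] minz 0.258830636285178 at [0.4918 0.0917]
[ 0.5446 -0.0552  0.2577] minz 0.2428201955765387 at [0.484 0.034]
[ 0.532  -0.1146  0.2414] minz 0.224981555319639 at [ 0.4754 -0.0231]
[ 0.5186 -0.1731  0.2229] minz 0.2052830731591894 at [ 0.4661 -0.0795]
[ 0.5045 -0.2308  0.2023] minz 0.1837031494690045 at [ 0.4562 -0.135 ]
[ 0.4899 -0.2874  0.1794] minz 0.1602303439851397 at [ 0.4459 -0.1897]
```

View pics/s2.png

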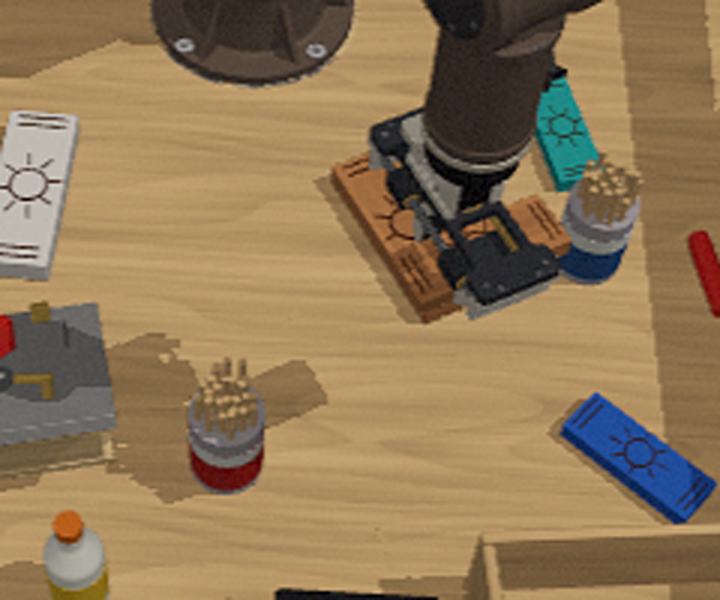

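The plate is in the grip and level (its free end is at about (545,225) in the crop), and the bystanders haven't moved. Next I carry it over the rest.

Request:
carry_out(
  commands=[
    [0, -0.513, -0.354, 0.075, -0.163, -0.022, 0.082],
    [0, -0.513, -0.354, 0.075, -0.163, -0.022, 0.082],
    [0, -0.513, -0.354, 0.075, -0.163, -0.022, 0.082],
    [0, -0.513, -0.354, 0.075, -0.163, -0.022, 0.082],
    [0, -0.513, -0.354, 0.075, -0.163, -0.022, 0.082],
    [0, -0.513, -0.354, 0.075, -0.163, -0.022, 0.082],
    [0, -0.513, -0.354, 0.075, -0.163, -0.022, 0.082],
    [0, -0.513, -0.354, 0.075, -0.163, -0.022, 0.082],
  ],
)

```text
clock: 8.8
position: [0.5659, 0.0651, 0.2832]
ee_rot: [1.656, 2.57, 0.156]
force: [-0.3, 0.3, -2.3]
width: 0.606
gripper_force: 39.9
```

Request:
carry_out(
  commands=[
    [0, -0.513, -0.354, 0.075, -0.163, -0.022, 0.082],
    [0, -0.513, -0.354, 0.075, -0.163, -0.022, 0.082],
    [0, -0.513, -0.354, 0.075, -0.163, -0.022, 0.082],
    [0, -0.513, -0.354, 0.075, -0.163, -0.022, 0.082],
    [0, -0.513, -0.354, 0.075, -0.163, -0.022, 0.082],
    [0, -0.513, -0.354, 0.075, -0.163, -0.022, 0.082],
    [0, -0.513, -0.354, 0.075, -0.163, -0.022, 0.082],
    [0, -0.513, -0.354, 0.075, -0.163, -0.022, 0.082],
  ],
)

```text
clock: 9.6
position: [0.5439, -0.0554, 0.2569]
ee_rot: [1.687, 2.437, 0.305]
force: [0.3, -0.6, -0.7]
width: 0.603
gripper_force: 39.9
```

Request:
carry_out(
  commands=[
    [0, -0.513, -0.354, 0.075, -0.163, -0.022, 0.082],
    [0, -0.513, -0.354, 0.075, -0.163, -0.022, 0.082],
    [0, -0.513, -0.354, 0.075, -0.163, -0.022, 0.082],
    [0, -0.513, -0.354, 0.075, -0.163, -0.022, 0.082],
    [0, -0.513, -0.354, 0.075, -0.163, -0.022, 0.082],
    [0, -0.513, -0.354, 0.075, -0.163, -0.022, 0.082],
    [0, -0.513, -0.354, 0.075, -0.163, -0.022, 0.082],
    [0, -0.513, -0.354, 0.075, -0.163, -0.022, 0.082],
  ],
)

```text
clock: 10.4
position: [0.518, -0.1729, 0.2222]
ee_rot: [1.709, 2.298, 0.447]
force: [-0.2, -0.6, -2.0]
width: 0.606
gripper_force: 39.9
```

Request:
carry_out(
  commands=[
    [0, -0.513, -0.354, 0.075, -0.163, -0.022, 0.082],
    [0, -0.513, -0.354, 0.075, -0.163, -0.022, 0.082],
    [0, -0.513, -0.354, 0.075, -0.163, -0.022, 0.082],
    [0, -0.513, -0.354, 0.075, -0.163, -0.022, 0.082],
    [0, -0.513, -0.354, 0.075, -0.163, -0.022, 0.082],
    [0, -0.513, -0.354, 0.075, -0.163, -0.022, 0.082],
    [0, -0.513, -0.354, 0.075, -0.163, -0.022, 0.082],
    [0, -0.513, -0.354, 0.075, -0.163, -0.022, 0.082],
  ],
)

```text
clock: 11.2
position: [0.4894, -0.2868, 0.1787]
ee_rot: [1.722, 2.155, 0.579]
force: [-0.5, 0.1, -0.7]
width: 0.606
gripper_force: 39.9
```

Request:
carry_out(
  commands=[
    [0, 0, 0, 0, 0, 0, 0],
    [0, 0, 0, 0, 0, 0, 0],
    [0, 0, 0, 0, 0, 0, 0],
  ],
)

```text
clock: 11.5
position: [0.4908, -0.2856, 0.1802]
ee_rot: [1.719, 2.156, 0.579]
force: [0.6, -0.2, -1.2]
width: 0.606
gripper_force: 39.9
```

```bash
cat >> h.py <<'E'
def inseat(o):
    A=cur(o);return SR.T@(A[:3,3]-S), Rt.from_matrix(seat([0,0,0])[:3,:3].T@A[:3,:3]).as_rotvec(), SR.T@o["force"]
E
python3 - <<'E'
from h import *
from cell import arm
o=arm.observe();np.set_printoptions(suppress=True,precision=4);print(inseat(o),o["joints"].round(2))
plan(cur(o),seat([.01,-.03,.02]),6)
for n in("scene","top"):
    d=arm.get_image(n);np.savez(n+"3.npz",**d);c=Cam(d)
    im=d["pixels"][...,::-1].copy()
    # predicted plate top corners
    A=cur(o)
    a=cv2.resize(im[200:300,130:260] if n=="scene" else im[130:230,300:400],None,fx=4,fy=4,interpolation=cv2.INTER_CUBIC)
    cv2.imwrite(f"pics/{n}3.png",a)
a=cv2.imread("pics/scene3.png");b=cv2.imread("pics/top3.png")
o=np.zeros((400,800,3),np.uint8);o[:,:400]=a[:,:400];o[:,400:]=b;cv2.imwrite("pics/m3.png",o)
E
```

```text
(array([ 0.0115, -0.0284,  0.13  ]), array([-0.0008,  0.0012, -0.0009]), array([-0.1417, -0.3463, -1.2763])) [ 1.13  0.33 -0.54  2.07 -0.5   0.5   1.28]
6 rows [np.float64(-0.011), np.float64(-0.01), np.float64(0.734), np.float64(0.001), np.float64(-0.002), np.float64(0.002)] end [ 0.5436 -0.2752  0.0841]
```

View pics/m3.png

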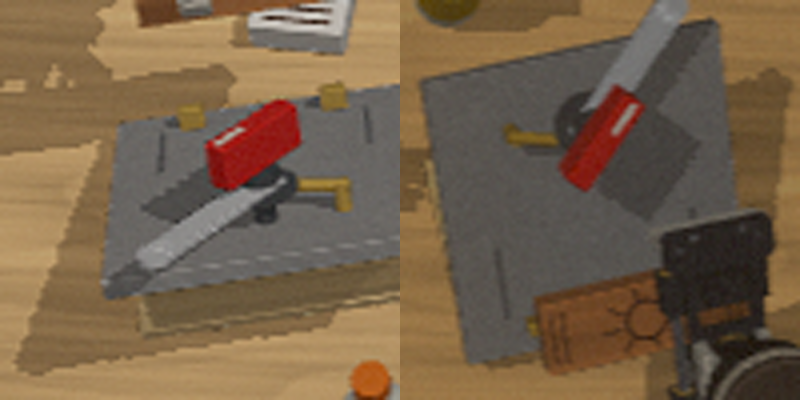

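The scene crop shows the brass stops at (191,118) and (333,97), and the top crop shows the plate's left-end corners at (537,297) and (546,373). I'll compare these with the model.

```bash
python3 - <<'E'
from h import *
from cell import arm
np.set_printoptions(suppress=True,precision=1)
A=cur(arm.observe())
c=Cam(np.load("top3.npz"));s=Cam(np.load("scene3.npz"))
tc=lambda P:(c.proj(P)+.5-[300,130])*4+[400,0]
sc=lambda P:(s.proj(P)+.5-[130,200])*4
for n,p in(("plate L far",[.105,.028,-.016]),("plate L near",[.105,-.028,-.016])): print(n,tc(A[:3,:3]@p+A[:3,3]))
for n,p in dict(stopL=[-.034,.055,.018],stopR=[-.034,-.055,.018],cornR=[.175,-.115,0],cornRlow=[-.06,-.115,0],grip=[.125,0,.079],lineR1=[.028,-.078,0],lineR0=[-.028,-.078,0],lineL1=[.028,.078,0],lineL0=[-.028,.078,0]).items(): print(n,"scene",sc(S+SR@p),"top",tc(S+SR@p))
for th in(.1,.2,.3,.4):
    a=th+np.pi-2.75;g=lambda r,h:S+SR@[.125+r*np.cos(a),-r*np.sin(a),h]
    print(th,"tip",sc(g(.117,.03)),"bar ends",sc(g(.038,.079)),sc(g(-.038,.079)),"top",tc(g(.038,.079)),tc(g(-.038,.079)))
E
```

```text
plate L far [[541.3 305.6]]
plate L near [[551.7 376.8]]
stopL scene [[331.1  89.8]] top [[542.7 327.3]]
stopR scene [[188.7 109.7]] top [[678.7 298.1]]
cornR scene [[ 98.3 285.6]] top [[719.6  20.4]]
cornRlow scene [[116.3 125.3]] top [[748.  304.2]]
grip scene [[249.  126.5]] top [[607.1 143. ]]
lineR1 scene [[160.  173.3]] top [[692.1 211.6]]
lineR0 scene [[162.4 137.9]] top [[699.3 277.2]]
lineL1 scene [[368.  143.8]] top [[498.3 252.9]]
lineL0 scene [[364.  109.7]] top [[508.2 318.2]]
0.1 tip [[176.7 277. ]] bar ends [[222.6 153.3]] [[274.2 100.9]] top [[625.8  93.8]] [[588.7 191.3]]
0.2 tip [[161.7 274.3]] bar ends [[217.9 152.6]] [[278.8 101.5]] top [[630.5  95.5]] [[584.  189.8]]
0.3 tip [[147.8 270.8]] bar ends [[213.4 151.7]] [[283.2 102.4]] top [[634.9  97.7]] [[579.6 187.7]]
0.4 tip [[135.2 266.4]] bar ends [[209.3 150.4]] [[287.2 103.5]] top [[639.1 100.3]] [[575.4 185.2]]
```

Request:
carry_out(
  commands=[
    [0, 0, 0, 0.73, 0, 0, 0],
    [0, 0, 0, 0.73, 0, 0, 0],
    [0, 0, 0, 0.73, 0, 0, 0],
    [0, 0, 0, 0.73, 0, 0, 0],
    [0, 0, 0, 0.73, 0, 0, 0],
    [0, 0, 0, 0.6, 0, 0, 0],
    [0, 0, 0, 0, 0, 0, 0],
    [0, 0, 0, 0, 0, 0, 0],
  ],
)

```text
clock: 12.4
position: [0.5426, -0.2744, 0.0886]
ee_rot: [1.719, 2.155, 0.579]
force: [-0.8, -0.0, -1.5]
width: 0.608
gripper_force: 39.9
```

```bash
python3 - <<'E'
from h import *
from cell import arm
np.set_printoptions(suppress=True,precision=4)
print(inseat(arm.observe()))
E
```

```text
(array([ 0.0117, -0.0289,  0.0242]), array([-0.0012,  0.0008, -0.0007]), array([-1.4232,  0.1274, -0.9157]))
```

Request:
carry_out(
  commands=[
    [0, 0, 0, 0.25, 0, 0, 0],
    [0, 0, 0, 0.25, 0, 0, 0],
    [0, 0, 0, 0.1, 0, 0, 0],
    [0, 0, 0, 0, 0, 0, 0],
  ],
)

```text
clock: 12.8
position: [0.5498, -0.2732, 0.0751]
ee_rot: [1.72, 2.154, 0.579]
force: [-0.2, -0.1, -1.6]
width: 0.605
gripper_force: 39.9
```

Request:
carry_out(
  commands=[
    [0, 0, 0, 0.08, 0, 0, 0],
    [0, 0, 0, 0, 0, 0, 0],
  ],
)

```text
clock: 13.0
position: [0.5507, -0.2733, 0.0738]
ee_rot: [1.72, 2.154, 0.578]
force: [-1.8, 0.5, 2.3]
width: 0.604
gripper_force: 39.9
```

Request:
carry_out(
  commands=[
    [0, 0, 0, 0.06, 0, 0, 0],
    [0, 0, 0, 0, 0, 0, 0],
  ],
)

```text
clock: 13.2
position: [0.5509, -0.2733, 0.0735]
ee_rot: [1.719, 2.154, 0.577]
force: [-16.3, 0.4, 20.7]
width: 0.606
gripper_force: 40.0
```

Request:
carry_out(
  commands=[
    [0, 0, -0.1, -0.05, 0, 0, 0],
    [0, 0, -0.15, 0, 0, 0, 0],
    [0, 0, -0.1, 0, 0, 0, 0],
    [0, 0, 0, 0, 0, 0, 0],
  ],
)

```text
clock: 13.6
position: [0.5436, -0.2752, 0.0692]
ee_rot: [1.72, 2.153, 0.579]
force: [-3.2, 0.0, 6.7]
width: 0.603
gripper_force: 39.9
```

```bash
python3 - <<'E'
from h import *
from cell import arm
np.set_printoptions(suppress=True,precision=4)
print(inseat(arm.observe()))
d=arm.get_image("top");cv2.imwrite("pics/m4.png",cv2.resize(d["pixels"][130:230,300:400,::-1],None,fx=5,fy=5,interpolation=cv2.INTER_CUBIC))
E
```

```text
(array([ 0.0026, -0.03  ,  0.007 ]), array([-0.0018, -0.0007,  0.0005]), array([0.6955, 0.7335, 7.3919]))
```

View pics/m4.png

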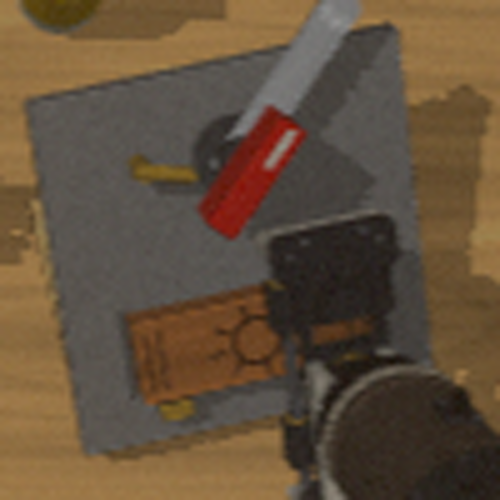

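The plate lies on the face, its left end along the dark line at about x = 130, with the left stop visible below it at (178,410). I'll keep sliding it down onto the stops.

Request:
carry_out(
  commands=[
    [0, 0, -0.08, 0, 0, 0, 0],
    [0, 0, 0, 0, 0, 0, 0],
  ],
)

```text
clock: 13.85
position: [0.5423, -0.2756, 0.0685]
ee_rot: [1.719, 2.153, 0.579]
force: [-2.4, -1.0, 5.9]
width: 0.607
gripper_force: 39.9
```

Request:
carry_out(
  commands=[
    [0, 0, -0.06, 0, 0, 0, 0],
    [0, 0, 0, 0, 0, 0, 0],
  ],
)

```text
clock: 14.05
position: [0.5412, -0.2759, 0.0678]
ee_rot: [1.719, 2.153, 0.579]
force: [-1.5, 1.0, 6.0]
width: 0.604
gripper_force: 39.9
```

```bash
python3 - <<'E'
from h import *
from cell import arm
np.set_printoptions(suppress=True,precision=4)
print(inseat(arm.observe()))
E
```

```text
(array([-0.0003, -0.0301,  0.007 ]), array([-0.0024, -0.0011,  0.0001]), array([1.9486, 1.3137, 5.8281]))
```

Request:
carry_out(
  commands=[
    [0, 0, -0.06, 0, 0, 0, 0],
    [0, 0, 0, 0, 0, 0, 0],
  ],
)

```text
clock: 14.25
position: [0.5407, -0.2761, 0.0676]
ee_rot: [1.719, 2.151, 0.58]
force: [0.8, -0.2, 7.9]
width: 0.606
gripper_force: 39.9
```

Request:
carry_out(
  commands=[
    [0, 0, -0.06, 0, 0, 0, 0],
    [0, 0, 0, 0, 0, 0, 0],
  ],
)

```text
clock: 14.45
position: [0.5406, -0.2762, 0.0675]
ee_rot: [1.718, 2.15, 0.581]
force: [4.9, 2.0, 9.6]
width: 0.606
gripper_force: 39.8
```

```bash
python3 - <<'E'
from h import *
from cell import arm
np.set_printoptions(suppress=True,precision=4)
print(inseat(arm.observe()))
E
```

```text
(array([-0.001 , -0.0303,  0.0071]), array([-0.0051, -0.0017,  0.0003]), array([9.3029, 0.9113, 5.6871]))
```

Request:
carry_out(
  commands=[
    [0.8, 0, 0, 0, 0, 0, 0],
    [0.8, 0, 0, 0, 0, 0, 0],
    [0.8, 0, 0, 0, 0, 0, 0],
    [0.8, 0, 0, 0, 0, 0, 0],
  ],
)

```text
clock: 14.85
position: [0.5376, -0.2759, 0.0654]
ee_rot: [1.72, 2.155, 0.579]
force: [0.6, 0.3, 0.7]
width: 0.796
gripper_force: 0.0
```

Request:
carry_out(
  commands=[
    [0.8, 0, 0, -0.3, 0, 0, 0],
    [0.8, 0, 0, -0.8, 0, 0, 0],
    [0.8, 0, 0, -1, 0, 0, 0],
    [0.8, 0, 0, -1, 0, 0, 0],
    [0.8, 0, 0, -1, 0, 0, 0],
    [0.8, 0, 0, -1, 0, 0, 0],
    [0.8, -0.5, -0.5, -1, 0, 0, 0],
    [0.8, -0.5, -0.5, 0, 0, 0, 0],
  ],
)

```text
clock: 15.65
position: [0.4473, -0.3238, 0.1882]
ee_rot: [1.717, 2.152, 0.574]
force: [-0.2, -1.2, 0.1]
width: 0.801
gripper_force: 0.0
```

```bash
python3 - <<'E'
from h import *
from cell import arm
np.set_printoptions(suppress=True,precision=4)
o=arm.observe();print(inseat(o),o["joints"].round(2))
d=arm.get_image("top");np.savez("top5.npz",**d);a=d["pixels"][130:230,300:400,::-1]
d=arm.get_image("scene");np.savez("scene5.npz",**d);b=d["pixels"][200:300,140:240,::-1]
cv2.imwrite("pics/m5.png",cv2.resize(np.hstack([a,b]),None,fx=4,fy=4,interpolation=cv2.INTER_CUBIC))
c=Cam(d)
t=Cam(np.load("top5.npz"))
for x in(-.028,.028):
  for y in(-.075,.075):
    P=S+SR@[x,y,.022];print(x,y,((t.proj(P)+.5-[300,130])*4)[0],((c.proj(P)+.5-[140,200])*4+[400,0])[0])
E
```

```text
(array([-0.0285, -0.0561,  0.1624]), array([-0.002 , -0.0047, -0.0018]), array([-0.3216, -1.1585,  0.323 ])) [ 1.28  0.32 -0.57  2.06 -0.5   0.57  1.39]
-0.028 -0.075 [304.1654 287.5737] [521.4696 112.3237]
-0.028 0.075 [117.9869 327.5796] [716.5227  85.1659]
0.028 -0.075 [296.9212 221.2328] [518.9669 147.0308]
0.028 0.075 [108.0279 261.4971] [720.2466 118.7202]
```

View pics/m5.png

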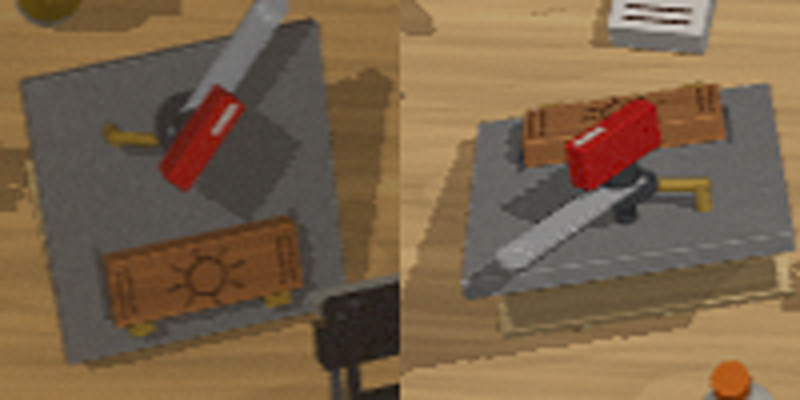

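The plate is seated: its top-view corners (105,257), (296,218), (302,285) and (114,325) lie within about 1 px of the model and parallel to it. Next is the knob; I'll measure the bar with depth.

```bash
python3 - <<'E'
from h import *
np.set_printoptions(suppress=True,precision=4)
for n in("top5","scene5"):
    d=np.load(n+".npz");z=d["range_z"];hsv=cv2.cvtColor(d["pixels"],cv2.COLOR_RGB2HSV)
    red=((hsv[...,0]<8)|(hsv[...,0]>172))&(hsv[...,1]>150)&(z>0)
    def pts(m):
        v,u=np.nonzero(m);c=np.linalg.inv(d["mtx"])@np.vstack([u,v,np.ones_like(u)])*z[m]
        return ((d["R"].T@(c-d["t"][:,None])).T-S)@SR
    q=pts(red);q=q[(abs(q[:,0]-.125)<.06)&(abs(q[:,1])<.06)&(q[:,2]>.03)]
    t=q[q[:,2]>.070]
    print(n,len(q),len(t),"top z",np.percentile(q[:,2],[50,90,98]))
    r=cv2.minAreaRect((t[:,:2]*1000).astype(np.float32));print(r,t.mean(0))
    w=((hsv[...,1]<60)&(z>0));q=pts(w);g=(q[:,2]>.026)&(q[:,2]<.04)&(abs(q[:,0]-.2)<.07)&(q[:,1]<-.03)&(q[:,1]>-.13)
    p=q[g];print("paddle",len(p))
    if len(p)>20:
        p=p[:,:2].astype(np.float32);l=cv2.fitLine(p,cv2.DIST_HUBER,0,.01,.01).ravel();print("dir cw",np.arctan2(-l[1],l[0]),"perp offset of axis",np.cross(l[:2],np.array([.125,0])-l[2:]),"far",np.linalg.norm(p-[.125,0],axis=1).max())
    P=pts((z>0)); f=P[(abs(P[:,0]-.06)<.02)&(abs(P[:,1]-.09)<.02)];print("face z",np.median(f[:,2]))
    f=P[(abs(P[:,0])<.02)&(abs(P[:,1])<.06)&(P[:,2]<.04)];print("plate top z",np.median(f[:,2]))
E
```

```text
top5 222 173 top z [0.0785 0.0837 0.0856]
((126.84458923339844, 2.2855300903320312), (23.080745697021484, 73.85295104980469), 47.31172561645508) [0.1258 0.0047 0.0794]
paddle 175
dir cw 0.6775854 perp offset of axis 0.0050108667114141525 far 0.11461545403425252
face z 0.002157640843971822
plate top z 0.024108775064087123
scene5 306 141 top z [0.0686 0.0815 0.0828]
((128.08212280273438, 2.1932029724121094), (24.290895462036133, 78.60685729980469), 48.6349983215332) [0.1303 0.0025 0.0781]
paddle 149
dir cw 0.6579707 perp offset of axis 0.005645990674734813 far 0.11444856811329386
face z -0.08491986670734283
plate top z 0.02387394515925181<stdin>:16: DeprecationWarning: Arrays of 2-dimensional vectors are deprecated. Use arrays of 3-dimensional vectors instead. (deprecated in NumPy 2.0)
```

```bash
cat >> h.py <<'E'
AX=np.array([.1265,.002]);
def knob(a,z): M=seat([AX[0],AX[1],z]);M[:3,:3]=M[:3,:3]@Rt.from_euler('z',a-np.pi/2).as_matrix();return M
E
python3 - <<'E'
from h import *
from cell import arm
M=plan(cur(arm.observe()),knob(.73,.12),12)
plan(M,knob(.73,.051),4)
E
```

```text
12 rows [np.float64(-0.015), np.float64(0.577), np.float64(0.135), np.float64(-0.001), np.float64(0.003), np.float64(-0.703)] end [ 0.5859 -0.2328  0.229 ]
4 rows [np.float64(-0.001), np.float64(0.0), np.float64(0.691), np.float64(0.001), np.float64(-0.0), np.float64(-0.001)] end [ 0.6197 -0.2251  0.1692]
```

Request:
carry_out(
  commands=[
    [0.8, -0.015, 0.577, 0.135, 0, 0, -0.703],
    [0.8, -0.015, 0.577, 0.135, 0, 0, -0.703],
    [0.8, -0.015, 0.577, 0.135, 0, 0, -0.703],
    [0.8, -0.015, 0.577, 0.135, 0, 0, -0.703],
    [0.8, -0.015, 0.577, 0.135, 0, 0, -0.703],
    [0.8, -0.015, 0.577, 0.135, 0, 0, -0.703],
  ],
)

```text
clock: 16.35
position: [0.5282, -0.2899, 0.2107]
ee_rot: [1.196, 2.418, 0.458]
force: [1.0, -0.3, -0.4]
width: 0.802
gripper_force: 0.0
```

Request:
carry_out(
  commands=[
    [0.8, -0.015, 0.577, 0.135, 0, 0, -0.703],
    [0.8, -0.015, 0.577, 0.135, 0, 0, -0.703],
    [0.8, -0.015, 0.577, 0.135, 0, 0, -0.703],
    [0.8, -0.015, 0.577, 0.135, 0, 0, -0.703],
    [0.8, -0.015, 0.577, 0.135, 0, 0, -0.703],
    [0.8, -0.015, 0.577, 0.135, 0, 0, -0.703],
    [0.8, 0, 0, 0, 0, 0, 0],
    [0.8, 0, 0, 0, 0, 0, 0],
  ],
)

```text
clock: 17.15
position: [0.5872, -0.2293, 0.2288]
ee_rot: [0.662, 2.573, 0.327]
force: [-0.3, -0.7, -0.2]
width: 0.798
gripper_force: 0.0
```

```bash
python3 - <<'E'
from h import *
from cell import arm
np.set_printoptions(suppress=True,precision=4)
o=arm.observe();print(inseat(o),o["joints"].round(2))
plan(cur(o),knob(.73,.051),4)
E
```

```text
(array([0.1281, 0.0051, 0.1189]), array([-0.0009, -0.0001, -0.8436]), array([-0.4766, -0.5728,  0.0813])) [ 1.01  0.34 -0.67  1.92 -0.18  0.53  1.62]
4 rows [np.float64(-0.009), np.float64(-0.034), np.float64(0.679), np.float64(0.002), np.float64(0.001), np.float64(0.007)] end [ 0.6197 -0.2251  0.1693]
```

Request:
carry_out(
  commands=[
    [0.8, -0.01, -0.03, 0.68, 0, 0, 0],
    [0.8, -0.01, -0.03, 0.68, 0, 0, 0],
    [0.8, -0.01, -0.03, 0.68, 0, 0, 0],
    [0.8, -0.01, -0.03, 0.68, 0, 0, 0],
    [0.8, 0, 0, 0, 0, 0, 0],
    [0.8, 0, 0, 0, 0, 0, 0],
  ],
)

```text
clock: 17.75
position: [0.6196, -0.2256, 0.1692]
ee_rot: [0.664, 2.573, 0.327]
force: [-0.6, 0.4, 0.5]
width: 0.802
gripper_force: 0.0
```

Request:
carry_out(
  commands=[
    [0, 0, 0, 0, 0, 0, 0],
    [0, 0, 0, 0, 0, 0, 0],
    [0, 0, 0, 0, 0, 0, 0],
    [0, 0, 0, 0, 0, 0, 0],
    [0, 0, 0, 0, 0, 0, 0],
    [0, 0, 0, 0, 0, 0, 0],
    [0, 0, 0, 0, 0, 0, 0],
  ],
  squeeze=15,
)

```text
clock: 18.45
position: [0.6197, -0.2265, 0.1692]
ee_rot: [0.664, 2.572, 0.324]
force: [-3.4, -9.9, -8.6]
width: 0.24
gripper_force: 6.1
```

```bash
python3 - <<'E'
from h import *
from cell import arm
np.set_printoptions(suppress=True,precision=4)
o=arm.observe();print(inseat(o),o["width"]*92,"force in tool",cur(o)[:3,:3].T@o["force"],o["ft_torque"])
E
```

```text
(array([0.1262, 0.0007, 0.051 ]), array([ 0.0002, -0.0016, -0.8428]), array([-9.1042, -8.9029, -4.6957])) 22.0748060368256 force in tool [  0.8786 -12.6999   4.705 ] [-2.111   1.6173 -0.9272]
```

Request:
carry_out(
  commands=[
    [0, 0, -0.05, 0, 0, 0, 0],
    [0, 0, 0, 0, 0, 0, 0],
    [0, 0, 0, 0, 0, 0, 0],
  ],
)

```text
clock: 18.75
position: [0.6193, -0.2274, 0.1687]
ee_rot: [0.664, 2.572, 0.325]
force: [-1.4, -5.5, -2.2]
width: 0.215
gripper_force: 15.0
```

```bash
python3 - <<'E'
from h import *
from cell import arm
np.set_printoptions(suppress=True,precision=4)
o=arm.observe();print(inseat(o),o["width"]*92,o["gripper_force"],"force in tool",cur(o)[:3,:3].T@o["force"],cur(o)[:3,:3].T@o["ft_torque"])
E
```

```text
(array([ 0.1254, -0.0002,  0.051 ]), array([-0.    , -0.0014, -0.8423]), array([-3.3799, -5.0334, -0.6203])) 19.756628502243203 14.998869448900223 force in tool [-0.8279 -6.0056  0.6245] [1.5062 0.1438 0.0152]
```

Request:
carry_out(
  commands=[
    [0, 0, -0.02, 0, 0, 0, 0.5],
    [0, 0, 0, 0, 0, 0, 0.8],
    [0, 0, 0, 0, 0, 0, 0.8],
    [0, 0, 0, 0, 0, 0, 0.8],
    [0, 0, 0, 0, 0, 0, 0.8],
    [0, 0, 0, 0, 0, 0, 0.8],
    [0, 0, 0, 0, 0, 0, 0.8],
    [0, 0, 0, 0, 0, 0, 0.8],
  ],
)

```text
clock: 19.55
position: [0.6183, -0.2285, 0.1681]
ee_rot: [1.446, 2.308, 0.513]
force: [-4.0, -7.5, -2.7]
width: 0.216
gripper_force: 15.0
```

```bash
python3 - <<'E'
from h import *
from cell import arm
np.set_printoptions(suppress=True,precision=4)
o=arm.observe();print(inseat(o),o["width"]*92,o["gripper_force"],"force in tool",cur(o)[:3,:3].T@o["force"],cur(o)[:3,:3].T@o["ft_torque"])
E
```

```text
(array([ 0.1241, -0.001 ,  0.051 ]), array([ 0.0007, -0.0016, -0.2287]), array([-6.1704, -6.4046,  0.4154])) 19.85067889901518 14.997775554656982 force in tool [-4.8396 -7.4621 -0.4013] [ 2.0355 -0.8082 -0.0267]
```

Request:
carry_out(
  commands=[
    [0, -0.02, -0.02, 0, 0, 0, 0.9],
    [0, 0, 0, 0, 0, 0, 0.9],
    [0, 0, 0, 0, 0, 0, 0.9],
    [0, 0, 0, 0, 0, 0, 0.9],
    [0, 0, 0, 0, 0, 0, 0.9],
    [0, 0, 0, 0, 0, 0, 0.9],
    [0, 0, 0, 0, 0, 0, 0.9],
    [0, 0, 0, 0, 0, 0, 0.9],
  ],
)

```text
clock: 20.35
position: [0.6168, -0.2286, 0.1671]
ee_rot: [2.263, 1.724, 0.69]
force: [-10.4, -6.1, -0.9]
width: 0.221
gripper_force: 15.0
```

```bash
python3 - <<'E'
from h import *
from cell import arm
np.set_printoptions(suppress=True,precision=4)
o=arm.observe();print(inseat(o),o["width"]*92,o["gripper_force"],o["joints"].round(2),"force in tool",cur(o)[:3,:3].T@o["force"],cur(o)[:3,:3].T@o["ft_torque"])
E
```

```text
(array([ 0.1223, -0.0007,  0.0509]), array([ 0.0024, -0.0009,  0.4921]), array([-10.3555,  -3.6253,   4.9571])) 20.326030375347887 14.999676793813705 [ 0.65  0.4  -0.26  1.96 -0.52  0.43  0.6 ] force in tool [-8.0947 -7.4244 -4.9302] [ 2.0149 -1.9649 -0.0722]
```

Request:
carry_out(
  commands=[
    [0, -0.03, -0.03, 0, 0, 0, 0.8],
    [0, 0, 0, 0, 0, 0, 0.8],
    [0, 0, 0, 0, 0, 0, 0.8],
    [0, 0, 0, 0, 0, 0, 0.8],
    [0, 0, 0, 0, 0, 0, 0.8],
    [0, 0, 0, 0, 0, 0, 0.8],
  ],
  squeeze=25,
)

```text
clock: 20.95
position: [0.6159, -0.2281, 0.1666]
ee_rot: [2.7, 1.18, 0.772]
force: [-12.6, -2.5, 2.0]
width: 0.216
gripper_force: 25.0
```

```bash
python3 - <<'E'
from h import *
from cell import arm
np.set_printoptions(suppress=True,precision=4)
o=arm.observe();print(inseat(o),o["width"]*92,o["gripper_force"],o["joints"].round(2),"force in tool",cur(o)[:3,:3].T@o["force"],cur(o)[:3,:3].T@o["ft_torque"])
E
```

```text
(array([ 0.1214, -0.    ,  0.0509]), array([ 0.0029, -0.0002,  0.9709]), array([-10.109 ,   0.3473,   8.1841])) 19.917260255483445 25.005564987659454 [ 0.55  0.39 -0.14  1.97 -0.63  0.45  0.22] force in tool [-8.16   -6.0135 -8.1574] [ 1.4496 -2.2995 -0.1218]
```

Request:
carry_out(
  commands=[
    [0, -0.03, -0.03, 0, 0, 0, 0.8],
    [0, 0, 0, 0, 0, 0, 0.8],
    [0, 0, 0, 0, 0, 0, 0.8],
    [0, 0, 0, 0, 0, 0, 0.8],
    [0, 0, 0, 0, 0, 0, 0.8],
    [0, 0, 0, 0, 0, 0, 0.8],
    [0, 0, 0, 0, 0, 0, 0.6],
    [0, 0, 0, 0, 0, 0, 0],
  ],
)

```text
clock: 21.75
position: [0.6152, -0.2269, 0.1664]
ee_rot: [-2.963, -0.426, -0.796]
force: [-13.7, -0.5, 5.6]
width: 0.217
gripper_force: 25.0
```

```bash
python3 - <<'E'
from h import *
from cell import arm
np.set_printoptions(suppress=True,precision=4)
o=arm.observe();print(inseat(o),o["width"]*92,o["gripper_force"],o["joints"].round(2),"force in tool",cur(o)[:3,:3].T@o["force"],cur(o)[:3,:3].T@o["ft_torque"])
E
```

```text
(array([0.1209, 0.0013, 0.0509]), array([0.0035, 0.0005, 1.5094]), array([-8.9201,  2.5288, 11.5902])) 19.94870897483354 25.009059011936188 [ 0.45  0.38  0.    1.98 -0.74  0.48 -0.22] force in tool [ -8.7696  -3.1019 -11.5658] [ 0.5323 -2.4375  0.1344]
```

Request:
carry_out(
  commands=[
    [0, 0, 0, 0, 0, 0, 0.5],
    [0, 0, 0, 0, 0, 0, 0],
    [0.6, 0, 0, 0, 0, 0, 0],
    [0.6, 0, 0, 0, 0, 0, 0],
    [0.6, 0, 0, 0, 0, 0, 0],
    [0.6, 0, 0, 0, 0, 0, 0],
  ],
)

```text
clock: 22.35
position: [0.618, -0.2275, 0.1679]
ee_rot: [-2.961, -0.355, -0.797]
force: [-0.2, -0.5, -0.2]
width: 0.515
gripper_force: 0.0
```

Request:
carry_out(
  commands=[
    [0.6, 0, 0, -0.5, 0, 0, 0],
    [0.6, 0, 0, -1, 0, 0, 0],
    [0.6, 0, 0, -1, 0, 0, 0],
    [0.6, 0, 0, -1, 0, 0, 0],
    [0.6, 0, 0, -1, 0, 0, 0],
    [0.6, 0, -1, -1, 0, 0, 0],
    [0.6, 0, -1, -1, 0, 0, 0],
    [0.6, 0, -1, -1, 0, 0, 0],
  ],
)

```text
clock: 23.15
position: [0.5071, -0.1753, 0.3309]
ee_rot: [-2.962, -0.352, -0.797]
force: [0.2, 0.5, -0.2]
width: 0.601
gripper_force: 0.0
```

```bash
python3 - <<'E'
from h import *
from cell import arm
np.set_printoptions(suppress=True,precision=4)
o=arm.observe();print(inseat(o),o["gripper_force"])
d=arm.get_image("top");a=d["pixels"][130:230,300:400,::-1];t=Cam(d)
d=arm.get_image("scene");b=d["pixels"][200:300,140:240,::-1]
cv2.imwrite("pics/m6.png",cv2.resize(np.hstack([a,b]),None,fx=4,fy=4,interpolation=cv2.INTER_CUBIC));c=Cam(d)
for th in(1.85,2.75):
    q=th+np.pi-2.75;P=S+SR@[.125+.117*np.cos(q),-.117*np.sin(q),.033];print(th,(t.proj(P)+.5-[300,130])*4,(c.proj(P)+.5-[140,200])*4+[400,0])
E
```

```text
(array([0.1218, 0.0755, 0.2403]), array([-0.0018,  0.0004,  1.5571]), array([ 0.1971,  0.4309, -0.3001])) 0.0
1.85 [[319.2336 191.7314]] [[492.311  152.9237]]
2.75 [[209.5314 269.9904]] [[617.6101 107.5507]]
```

View pics/m6.png

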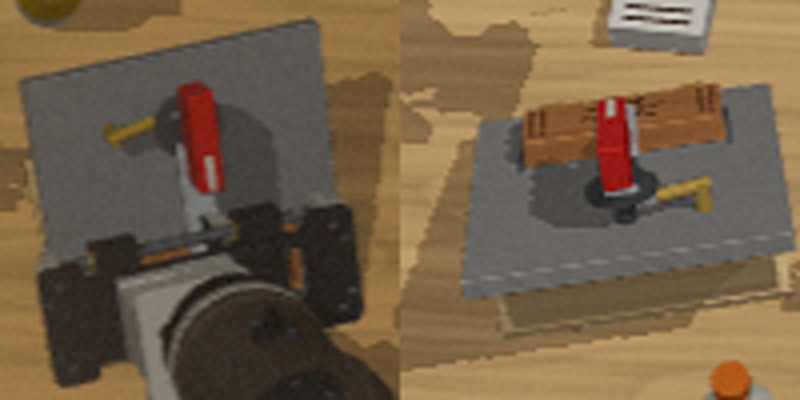

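The white mark and the paddle now point straight down the slope (bar from (193,88) to (211,190) in the top crop), so the knob is locked. In the scene crop the plate is where it was, and the gripper is clear of everything.

```bash
python3 -c "
from cell import arm
print(arm.sign_off())"
```

```text
the job is handed in; nothing more can be done
None
```

The plate is seated pattern up against both stops and released, the knob is turned past its detent with the paddle locked over the plate, and I handed the job in at about 23 s; the hand-in gave no verdict.

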